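# Pack the bedside pill organizer and snap its lids shut

### The job

Pack the two blue organizer compartments one after the other: first lay the inhaler down in the compartment with one dot and press that lid down until it snaps fully shut, then lay the amber tablet bottle in the compartment with two dots and snap that lid fully shut too. Set the things down in the pockets rather than dropping them, and leave the glasses case, the dish, the nail clipper and the drinking glass where they are.

Things in the scene. Friction and masses are not known exactly. Their poses are not given: they have to be found in the camera images.
- pod1: compartment 1 of the pill organizer, with one white dot on its floor and lid: blue open plastic box, fixed. Outside 104 mm (x) x 86 (y) x 42 high, walls and floor 4; pocket 96 x 78, 38 deep. Origin: centre of its underside. Hinge along its y at x = +52, z = 42 mm; snap bead on the wall x = -52. The hinge side faces the robot's left, give or take 16 degrees
- pod2: compartment 2 of the pill organizer, with two white dots on its floor and lid: blue open plastic box, fixed. Outside 104 mm (x) x 86 (y) x 42 high, walls and floor 4; pocket 96 x 78, 38 deep. Origin: centre of its underside. Hinge along its y at x = +52, z = 42 mm; snap bead on the wall x = -52. The hinge side faces the robot's left, give or take 16 degrees
- lid1 (a joint): hinge angle of lid 1: 0 = shut and flush, grows as it opens, 2.3 at most; starts at 1.75 to 2.15, leaning back past upright. The stiff hinge lets the lid stay where it is left. Near 0.10 (front edge some 11 mm up) its lip meets a sprung snap bead; about 10 N down near the front edge pushes it past, and it then stays shut
- lid2 (a joint): hinge angle of lid 2: 0 = shut and flush, grows as it opens, 2.3 at most; starts at 1.75 to 2.15, leaning back past upright. The stiff hinge lets the lid stay where it is left. Near 0.10 (front edge some 11 mm up) its lip meets a sprung snap bead; about 10 N down near the front edge pushes it past, and it then stays shut
- lid1_front (a point): middle of lid 1's front edge, on its outer (top) face; axes turn with the lid (x from front edge to hinge, z out of the outer face). The lid is a flat light blue plate, 113 mm from hinge to front edge, 82 mm wide, 5 mm thick (top at z = 47 mm when shut), with a lip 30 mm wide turned down 18 mm at the middle of the front edge
- lid2_front (a point): the same for lid 2
- pocket1 (a point): centre of the pocket floor of compartment 1 (4 mm above the table), axes as the box
- pocket2 (a point): the same for compartment 2
- inhaler: short inhaler tube lying on the table: white plastic with a green ribbed twist cap at its -x end, 84 mm long (its x), flat-sided with rounded edges, 28 mm wide and 28 mm high, 35 to 70 g; origin: centre of its underside
- inhaler_mid (a point): the middle of the inhaler, 14 mm above its underside, axes as the inhaler
- tablet_bottle: flat-sided amber tablet bottle lying on the table, white cap at its +x end, paper patch on top, 84 mm long (its x), 30 mm wide, 28 mm high, 42 to 84 g; origin: centre of its underside
- bottle_mid (a point): the middle of the tablet bottle, 14 mm above its underside, axes as the bottle
- glasses_case: closed black glasses case, loose, 165 mm (its x) x 66 x 47 mm high; a bystander; origin: centre of its underside
- dish: white ceramic dish, loose, 104 mm across, 24 mm high; a bystander; origin: centre of its underside
- nail_clipper: stainless steel nail clipper, loose, 90 mm (its x) x 16 x 15 mm high; a bystander; origin: centre of its underside
- tumbler: empty drinking glass standing upright, loose, 68 mm across, 110 mm high; a bystander; origin: centre of its underside
Mind the look-alikes: they are no part of the job. Leave any brown or yellow look-alike of the pod2 alone.

How it is judged:
By the outcome, as a careful person would: the job done as asked, in the order asked, and still so for the second after the job is handed in, with the robot touching nothing.
It also fails if it takes over 72 s, if anything falls off the work surface, if the arm or the gripper's body presses on something with over 40 N, if the wrist force passes 120 N, or if a joint passes its speed limit or range.

### The arm

A 6-joint arm with a two-finger parallel gripper is mounted at the origin on the work surface. World frame = base frame: x ahead of the robot, y to its left, z up, the work surface at z = 0. Lengths are in mm, angles in rad, forces in N, time in s.
With the tool pointing down it reaches from about 325 to 750 mm from the base axis. Payload 7.6 kg.
Tool frame: the origin (TCP) lies at the very end of the fingers, on their centre line; the grasp point (between the pads) lies 19 mm behind it; z points along the fingers, y is the line along which they close (so a half turn about z gives the same grasp; the last joint's range is limited). The gripper opens to 85 mm and grips with 20 to 120 N. Pads are 22 mm wide; open, the fingers measure 114 mm over their backs; the gripper's body (76 mm by 85 mm) begins 54 mm behind the grasp point. The pads swing forward as they close: fully open they stand 13 mm farther back than shut.
Start: joints at [-1.307, 0.052, 1.401, -0, 1.689, -0.07], TCP at [172.034, -496.034, 231.323] pointing down, gripper open.
Joint ranges: [-2.9, 2.9], [-0.91, 2.17], [0.12, 2.37], [-1.06, 4.2], [0.26, 2.73], [-2.93, 2.93]. Speed limits (rad/s): [2.57, 2.57, 3.01, 3.14, 3.14, 3.14].

### API

Orientations are given as a rotation vector (axis times angle).
In Python, from cell import ctrl gives the robot as it stands. Calls block until the motion is done:
- ctrl.goto(position, orientation): joint-space move of the TCP to a pose.
- ctrl.movel(position, ori=None, v=150): straight line of the TCP; ori=None keeps the orientation; v is the mean speed in mm/s.
- ctrl.set_joints(angles): joint-space move.
- ctrl.move_gripper(opening, grasp_force=None): finger opening in mm; grasp_force is the grip in N (None keeps the last); returns when the fingers have stopped.
- ctrl.sleep(seconds).
- ctrl.solve_ik(position, orientation): joint angles nearest the present ones, or None.
- ctrl.observe(): the state.
- ctrl.snapshot(name): name is "scene" or "top" or "wrist"; returns the picture (384x512x3 uint8, red, green, blue); there is no depth.
- ctrl.camera_model(name): a dict with "fov_y" (degrees; the focal length in pixels is half the picture's height over the tangent of half this angle, whatever the lens; pixels are square), "cx", "cy" (the principal point, pixels), "world_from_camera" (4x4, takes a point from camera to world coordinates). Camera axes: x right, y up, looking along -z (the intrinsics and any distortion apply to the point x, -y, -z); pixel columns grow to the right and rows downward; lengths in mm; the calibration is good to about 2 mm. A picture is of the moment at which its call begins: read the wrist's pose just before it. camera_model takes no time and is no camera call; for the wrist camera it gives the pose at the moment of the call.
A pose or a line that the arm cannot do raises ctrl.MotionError and nothing moves.
- ctrl.job_done(): hands the job in; it is judged then, once.
The state is a dict: "clock": time; "q": joint angles; "joint_vel": joint speeds; "joint_torque": joint torques, N m; "eef_pos": TCP position; "tool_rot": TCP orientation; "wrist_force": force on the tool from outside, world axes, zero at the start; "torque": the same for the moment, N m; "finger_gap": finger opening in mm; "grip_force": force on a finger pad.
Only numpy, scipy, OpenCV 4.12 (cv2) and the standard library are available. Lean on these libraries where they do the work, as an engineer would, in place of code of your own. Each camera call takes 0.05 s, during which the arm holds its last target. There are 200 camera calls.

## Working session

There is one attempt and no reset: what is moved stays moved. The work goes in short steps, each a Python script; the robot and the scene stay as the last script left them, time stands still between calls to the robot, and variables do not carry over. Pictures are saved under pics/ and viewed, at most 10 in all, crops included, and the job is handed in when it is done.

```bash
mkdir -p pics; ls; python3 - <<'E'
from cell import ctrl
import cv2,numpy as np
for n in("scene","top"):
    im=ctrl.snapshot(n); cv2.imwrite(f"pics/{n}0.png",im[:,:,::-1])
    m=ctrl.camera_model(n); print(n,{k:(np.round(v,3).tolist()) if not isinstance(v,str) else v for k,v in m.items()})
print(ctrl.observe()["clock"])
a=cv2.imread("pics/top0.png"); cv2.imwrite("pics/top0b.png",cv2.resize(a,(800,600),interpolation=cv2.INTER_CUBIC))
E
```

```text
pics
scene {'fov_y': 49.87, 'cx': 256.111, 'cy': 188.578, 'world_from_camera': [[-0.205, -0.802, 0.562, 1109.014], [0.979, -0.164, 0.122, 142.887], [-0.006, 0.575, 0.818, 950.727], [0.0, 0.0, 0.0, 1.0]]}
top {'fov_y': 47.741, 'cx': 255.644, 'cy': 185.885, 'world_from_camera': [[-0.019, 0.99, -0.139, 343.663], [-1.0, -0.018, 0.01, 16.67], [0.008, 0.139, 0.99, 1127.958], [0.0, 0.0, 0.0, 1.0]]}
0.1
```

View pics/top0b.png

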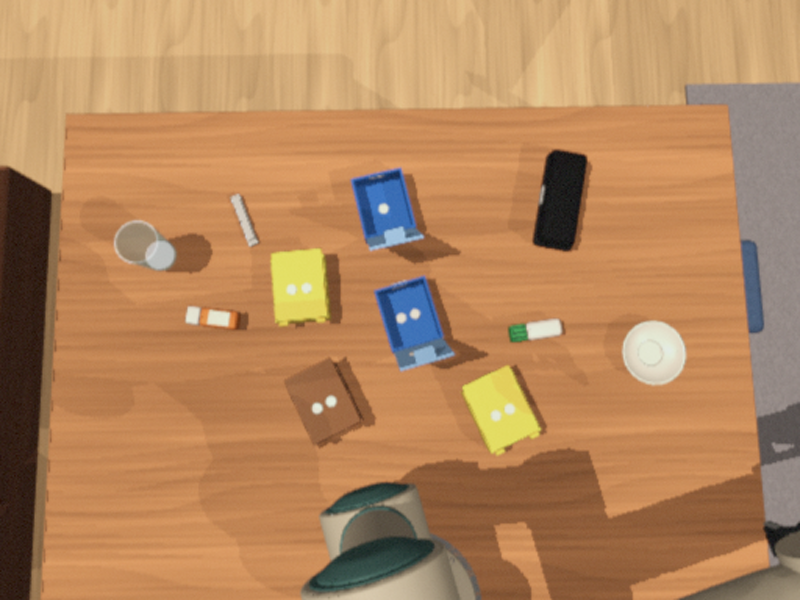

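View pics/scene0.png

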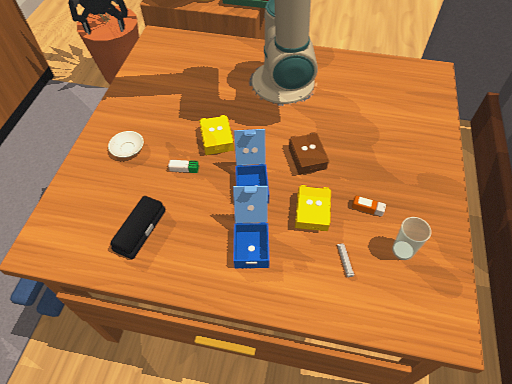

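The top view shows blue pod1 with one dot at (384,209) and blue pod2 with two dots at (408,316). The look-alikes are yellow at (300,288) and (502,410), and brown at (324,402). The inhaler (green cap) is at (535,331), the bottle at (213,318), the clipper at (244,220), the glass at (145,245), the dish at (654,353) and the case at (560,200). The hinges appear to face the robot (−x) rather than its left, so I'll trust the pictures on that.

```bash
cat > h.py <<'E'
import cv2,numpy as np
from cell import ctrl
from scipy.spatial.transform import Rotation as R
def ray(m,uv,z,shape=(384,512)):
    f=shape[0]/2/np.tan(np.radians(m["fov_y"])/2); T=np.array(m["world_from_camera"])
    uv=np.atleast_2d(uv).astype(float)
    d=np.c_[(uv[:,0]-m["cx"])/f,-(uv[:,1]-m["cy"])/f,-np.ones(len(uv))]@T[:3,:3].T
    return T[:3,3]+d*((z-T[2,3])/d[:,2])[:,None]
def proj(m,p):
    f=192/np.tan(np.radians(m["fov_y"])/2); T=np.linalg.inv(np.array(m["world_from_camera"]))
    c=np.atleast_2d(p)@T[:3,:3].T+T[:3,3]
    return np.c_[m["cx"]-f*c[:,0]/c[:,2],m["cy"]+f*c[:,1]/c[:,2]]
def blobs(im,lo,hi,box,amin=10):
    """HSV blobs inside box (u0,v0,u1,v1): list of (area, centroid, contour)"""
    hsv=cv2.cvtColor(im,cv2.COLOR_RGB2HSV); k=cv2.inRange(hsv,np.array(lo),np.array(hi))
    w=np.zeros_like(k); u0,v0,u1,v1=box; w[v0:v1,u0:u1]=k[v0:v1,u0:u1]
    n,l,s,c=cv2.connectedComponentsWithStats(w)
    out=[]
    for i in range(1,n):
        if s[i,4]>=amin:
            ct=max(cv2.findContours((l==i).astype(np.uint8),0,1)[0],key=len)
            out.append((int(s[i,4]),c[i],ct.reshape(-1,2)))
    return sorted(out,key=lambda b:-b[0])
def down(yaw): # tool z down, tool y (closing) at world angle yaw
    y=np.array([np.cos(yaw),np.sin(yaw),0]);z=np.array([0,0,-1.])
    return R.from_matrix(np.c_[np.cross(y,z),y,z]).as_rotvec()
E
python3 - <<'E'
from h import *
im=cv2.imread("pics/top0.png")[:,:,::-1].copy(); m=ctrl.camera_model("top")
def show(n,lo,hi,box,z,k=3):
    for a,c,ct in blobs(im,lo,hi,box)[:k]:
        r=cv2.minAreaRect(ray(m,ct,z)[:,:2].astype(np.float32))
        print(n,a,c.round(1),ray(m,c,z)[0,:2].round(1),np.round(r[0],1),np.round(r[1],1),round(r[2],1))
show("green",(45,80,30),(85,255,255),(310,190,380,230),28)
show("inh white",(0,0,150),(180,60,255),(310,190,380,230),28)
show("orange cap/white",(0,0,150),(180,70,255),(110,185,165,220),28)
show("orange",(5,170,150),(14,255,255),(110,185,165,220),28)
show("dot1",(0,0,170),(180,80,255),(215,100,275,150),4)
show("dot2",(0,0,170),(180,80,255),(235,170,290,225),4)
show("blue1",(105,120,40),(125,255,255),(215,100,280,162),42,2)
show("blue2",(105,120,40),(125,255,255),(230,170,295,240),42,2)
show("ltblue",(95,60,100),(118,190,255),(215,100,300,240),42,4)
print(ctrl.observe()["tool_rot"], down(0),ctrl.camera_model("wrist"))
crop=im[95:245,110:390,::-1]; cv2.imwrite("pics/crop.png",cv2.resize(crop,(784,420),interpolation=cv2.INTER_CUBIC))
E
```

```text
green 106 [331.2 212.9] [ 425.  -185.3] [ 424.9 -185.1] [26.2 26.9] 6.9
inh white 230 [347.6 210.2] [ 431.1 -227.3] [ 431.2 -227.6] [27.1 55.8] 8.4
orange cap/white 119 [139.5 203.3] [458.4 301.4] [458.2 301.5] [33.5 22.9] 79.5
orange cap/white 93 [123.1 201.4] [463.8 343.1] [463.6 343.3] [20.6 28.1] 89.0
orange 44 [149.  204.6] [454.6 277.3] [454.  277.8] [11.6 30. ] 75.6
orange 15 [130.2 199.3] [468.8 325.1] [467.9 325.9] [ 5.8 16.9] 64.4
dot1 40 [252.9 147.9] [602.8  10.5] [603.8  11.6] [34.4  8.1] 89.0
dot1 38 [245.1 133.1] [643.4  30.7] [643.6  30.9] [16.  16.4] 89.0
dot1 11 [251.7 107.7] [713.   11.7] [713.   11.2] [ 2.7 22.2] 10.8
dot2 40 [265.  200.5] [462.2 -18.4] [462.2 -18.4] [15.1 16.4] 62.3
dot2 39 [256.4 203.1] [455.8   4. ] [456.    3.8] [13.  15.7] 88.9
dot2 30 [272.4 223.1] [403.1 -36.3] [404.7 -32.7] [31.   7.7] 88.9
blue1 1150 [245.  129.8] [641.8  30.3] [641.6  30.1] [102.1  83.4] 12.5
blue2 1233 [261.5 201.3] [456.4  -8.5] [457.2  -8. ] [102.9  83.7] 15.8
ltblue 1681 [263.5 206.7] [442.6 -13.2] [443.7 -13.8] [135.5  89.1] 17.6
ltblue 1422 [246.2 134.1] [630.6  27.5] [633.8  26.4] [122.1  89.2] 13.3
[-3.09660266e+00 -5.21645114e-01  2.65206376e-04] [2.22144147 2.22144147 0.        ] {'fov_y': 61.579990296187155, 'cx': 256.1457719959195, 'cy': 187.98344521659607, 'world_from_camera': array([[ 3.28581250e-01,  8.98945250e-01,  2.89709854e-01,
         2.46300529e+02],
       [-9.44474952e-01,  3.13129159e-01,  9.95851160e-02,
        -4.70804530e+02],
       [-1.19503610e-03, -3.06345502e-01,  9.51919642e-01,
         3.72603624e+02],
       [ 0.00000000e+00,  0.00000000e+00,  0.00000000e+00,
         1.00000000e+00]])}
```

View pics/crop.png

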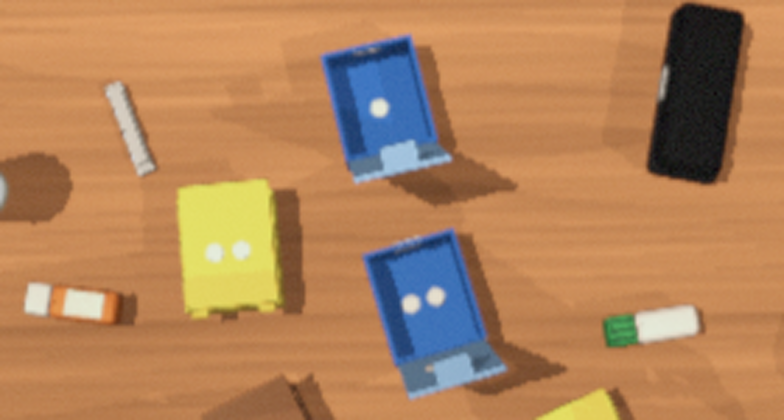

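The crop confirms the choice: blue one-dot pod1 at (378,107), blue two-dot pod2 at (423,300), inhaler at (652,325) and bottle at (73,303). Next I'll estimate the lid angles, check reach, and take a wrist look over the pods.

```bash
python3 - <<'E'
from h import *
ms=ctrl.camera_model("scene"); mt=ctrl.camera_model("top")
pods={1:((642.5,30.4),12.5),2:((458,-7.6),15.8)}
for i,(c,a) in pods.items():
    f=np.array([np.cos(np.radians(a)),np.sin(np.radians(a)),0]);h=np.r_[c,42]-52*f
    for th in (1.75,1.85,1.95,2.05,2.15):
        p=h+113*(np.cos(th)*f+np.sin(th)*np.array([0,0,1]))
        print(i,th,p.round(),"top",proj(mt,p).round(1),"scene",proj(ms,p).round(1))
for n,p,yaws in (("inh",(429.1,-213.5,4),(8.3,188.3)),("pod1",(642.5,30.4,9),(102.5,-77.5)),("bot",(459.7,312.8,4),(-7.2,172.8)),("pod2",(458,-7.6,9),(105.8,-74.2)),("lid2back",(335,-40,100),(0,90,-90,105,-75)),("over",(520,0,330),(90,-90,-75))):
    for y in yaws:
        q=ctrl.solve_ik(np.array(p,float),down(np.radians(y))); print(n,y,None if q is None else np.round(q,2))
# look
y=np.radians(-77.5)
ctrl.goto([520,0,300],down(y))
m=ctrl.camera_model("wrist");im=ctrl.snapshot("wrist");np.save("w0.npy",im)
cv2.imwrite("pics/w0.png",im[:,:,::-1])
print(m["world_from_camera"].round(3),ctrl.observe()["clock"])
import pickle;pickle.dump(m,open("w0.pkl","wb"))
s=ctrl.snapshot("scene");cv2.imwrite("pics/both.png",np.hstack([cv2.resize(im,(400,300)),cv2.resize(s,(400,300))])[:,:,::-1])
E
```

```text
1 1.75 [572.  15. 153.] top [[251.4 146.3]] scene [[251.4 191.4]]
1 1.85 [561.  12. 151.] top [[252.5 151.1]] scene [[251.4 188.2]]
1 1.95 [551.  10. 147.] top [[253.6 155.9]] scene [[251.4 185.5]]
1 2.05 [541.   8. 142.] top [[254.6 160.6]] scene [[251.4 183.1]]
1 2.15 [531.   6. 137.] top [[255.6 165. ]] scene [[251.4 181.3]]
2 1.75 [389. -27. 153.] top [[271.6 226.1]] scene [[250.5 132.2]]
2 1.85 [378. -30. 151.] top [[273.  230.8]] scene [[250.3 129.7]]
2 1.95 [368. -33. 147.] top [[274.3 235.5]] scene [[250.  127.7]]
2 2.05 [358. -36. 142.] top [[275.6 239.9]] scene [[249.8 126.1]]
2 2.15 [348. -39. 137.] top [[276.7 244.1]] scene [[249.6 125. ]]
inh 8.3 [-0.54  0.14  1.78  0.    1.22 -0.68]
inh 188.3 [-0.54  0.14  1.78 -0.    1.22  2.46]
pod1 102.5 [-0.01  0.55  1.26 -0.    1.34 -1.8 ]
pod1 -77.5 [-0.01  0.55  1.26 -0.    1.34  1.34]
bot -7.2 [ 0.53  0.34  1.55 -0.    1.25  0.66]
bot 172.8 [ 0.53  0.34  1.55 -0.    1.25 -2.48]
pod2 105.8 [-0.1   0.07  1.84  0.    1.22 -1.94]
pod2 -74.2 [-0.1   0.07  1.84  0.    1.22  1.2 ]
lid2back 0 [-0.23 -0.44  2.09 -0.    1.49 -0.23]
lid2back 90 [-0.23 -0.44  2.09  0.    1.49 -1.8 ]
lid2back -90 [-0.23 -0.44  2.09 -0.    1.49  1.34]
lid2back 105 [-0.23 -0.44  2.09 -0.    1.49 -2.06]
lid2back -75 [-0.23 -0.44  2.09 -0.    1.49  1.08]
over 90 [-0.07  0.04  1.22 -0.    1.88 -1.64]
over -90 [-0.07  0.04  1.22 -0.    1.88  1.5 ]
over -75 [-0.07  0.04  1.22 -0.    1.88  1.24]
[[ 2.16000e-01  9.29000e-01  2.99000e-01  5.96790e+02]
 [-9.76000e-01  2.06000e-01  6.70000e-02  1.56170e+01]
 [ 0.00000e+00 -3.07000e-01  9.52000e-01  4.41859e+02]
 [ 0.00000e+00  0.00000e+00  0.00000e+00  1.00000e+00]] 2.3333
```

View pics/both.png

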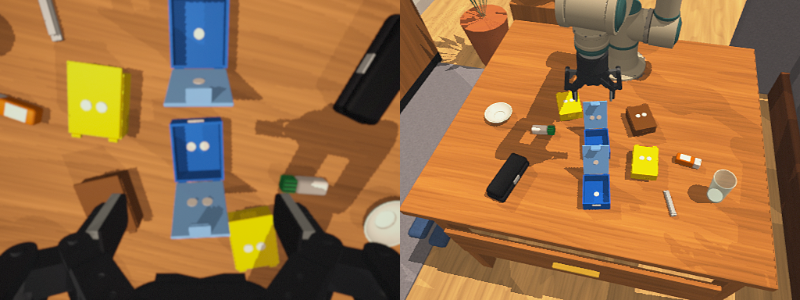

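The wrist view (scaled 0.78) shows the pod1 dot at (199,34), the pod2 dots at (190,146) and (203,146), and the inhaler at (303,185). I'll refine positions from it.

```bash
python3 - <<'E'
from h import *
import pickle
m=pickle.load(open("w0.pkl","rb"));im=np.load("w0.npy")
def show(n,lo,hi,box,z,k=3):
    for a,c,ct in blobs(im,lo,hi,box)[:k]:
        r=cv2.minAreaRect(ray(m,ct,z)[:,:2].astype(np.float32))
        print(n,a,c.round(1),ray(m,c,z)[0,:2].round(1),np.round(r[0],1),np.round(r[1],1),round(r[2],1))
show("dot1",(0,0,170),(180,90,255),(235,25,275,70),4)
show("dot2",(0,0,170),(180,90,255),(228,170,280,205),4)
show("green",(45,80,30),(85,255,255),(340,210,430,265),28)
show("inhwhite",(0,0,120),(180,60,255),(340,210,430,265),28)
show("blue2",(105,150,40),(125,255,255),(210,145,295,235),42,2)
show("blue1",(105,150,40),(125,255,255),(205,0,300,92),42,2)
E
```

```text
dot1 177 [254.4  42.9] [644.1  28.2] [644.  28.] [16.  16.3] 12.5
dot2 129 [261.1 186.5] [462.8 -21.5] [462.7 -21.4] [16.5 17.1] 12.5
dot2 126 [244.4 187.3] [456.4   1.5] [456.8   1.5] [18.  15.7] 12.2
green 426 [368.6 235.1] [ 432.7 -184.1] [ 432.3 -184.1] [34. 31.] 8.8
inhwhite 735 [398.8 237.7] [ 438.  -227.2] [ 438.1 -226.7] [31.1 58.7] 8.0
blue2 4537 [252.7 192.3] [464.2  -9.3] [462.2  -9.6] [111.1  82.8] 15.7
blue1 6150 [254.4  42.6] [640.4  27.1] [637.8  26.5] [91.1 83.5] 12.5
```

```bash
cat >> h.py <<'E'
P1=(np.array([643.5,29.5]),np.radians(12.5)); P2=(np.array([459.3,-8.6]),np.radians(15.7))
def st(t=""):
    s=ctrl.observe(); print(t,"t=%.2f"%s["clock"],np.round(s["eef_pos"],1),"F",np.round(s["wrist_force"],1),"gap %.1f grip %.1f"%(s["finger_gap"],s["grip_force"]))
    return s
def pick(xy,yaw,z=4):
    ctrl.goto([*xy,110],down(yaw)); ctrl.move_gripper(55); ctrl.movel([*xy,z],v=150)
    ctrl.move_gripper(15,grasp_force=40); st("grip"); ctrl.movel([*xy,215],v=250); st("lift")
E
python3 - <<'E'
from h import *
pick((429,-214.7),np.radians(8.3))
c,a=P1
ctrl.goto([*c,215],down(a-np.pi/2)); st("over")
m=ctrl.camera_model("wrist");im=ctrl.snapshot("wrist");cv2.imwrite("pics/w1.png",im[:,:,::-1])
E
```

```text
grip t=5.72 [ 429.8 -215.1    5.2] F [0.1 0.3 5.6] gap 27.1 grip 41.6
lift t=6.72 [ 428.4 -214.3  213.1] F [ 0.6 -0.3 -0.7] gap 27.0 grip 40.9
over t=8.48 [643.4  29.  214.7] F [-0.7 -0.1 -0.5] gap 27.0 grip 40.9
```

View pics/w1.png

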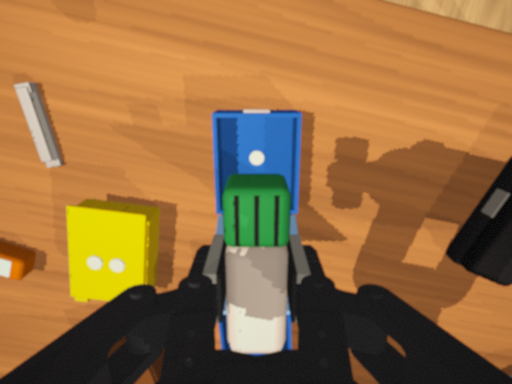

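Inhaler held lengthwise, green cap at (257,210), aligned with pod1 whose dot is at (257,158). I'll correct for the grip offset from these pixels and set it down.

```bash
python3 - <<'E'
from h import *
c,a=P1; f=np.array([np.cos(a),np.sin(a)])
m=ctrl.camera_model("wrist"); s=st()
e=s["eef_pos"]
g=(ray(m,[(257,188),(257,352)],e[2]+24)[:,:2]-e[:2])@f
d=ray(m,[257,158.5],4)[0,:2]
print("ends along f",g.round(1),"dot",d.round(1))
off=np.clip((g[0]+g[1])/2,-5,5) if abs(g[0]-g[1]-84)<8 else 0
print(off)
p=c-off*f
ctrl.movel([*p,60],v=250); ctrl.movel([*p,14],v=100); st("low"); ctrl.movel([*p,8.5],v=30); ctrl.sleep(.2); st("down")
ctrl.move_gripper(38); st("open"); ctrl.movel([*p,215],v=200)
st(); im=ctrl.snapshot("wrist");cv2.imwrite("pics/w2.png",im[:,:,::-1])
E
```

```text
t=8.53 [643.4  28.9 214.9] F [-0.2 -0.  -0.3] gap 27.3 grip 40.9
ends along f [ 40.5 -38.8] dot [643.2  27.1]
0.8554472731281635
low t=9.91 [643.   29.3  14.4] F [ 0.  -0.2 -0. ] gap 27.0 grip 40.9
down t=10.44 [643.3  29.3   9.2] F [1.9 0.  3.3] gap 27.2 grip 41.3
open t=10.71 [642.1  29.3   7.8] F [-0.7 -0.4 -0. ] gap 37.9 grip 0.0
 t=11.89 [642.1  29.3 213.3] F [ 0.6  0.5 -0.2] gap 38.0 grip 0.0
```

View pics/w2.png

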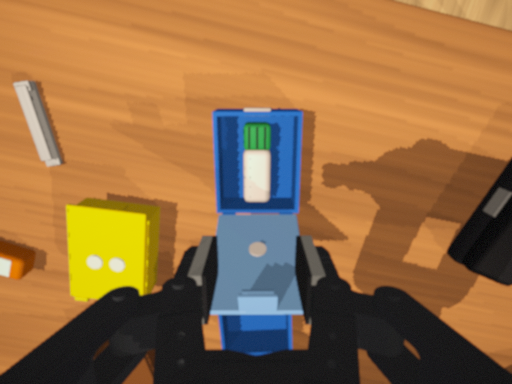

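The inhaler lies centred in pod1 at (257,163), with lid1's front edge at (257,305). Now I'll close lid 1 with shut fingers, pushing from behind and following the arc down.

```bash
cat >> h.py <<'E'
def shut(P,back=-130,z0=115,yoff=0):
    c,a=P; f=np.array([np.cos(a),np.sin(a)])
    g=lambda x,z:[*(c+x*f),z]
    ctrl.move_gripper(0); ctrl.movel(g(back,215),v=300); ctrl.movel(g(back,z0),v=200); st("behind")
    ctrl.movel(g(-68,z0),v=120); st("upright")
    for th,r in ((1.35,78),(1.15,82),(.95,86),(.75,90),(.55,94),(.35,97),(.18,98)):
        s,k=np.sin(th),np.cos(th)
        ctrl.movel(g(-52+r*k-5*s-11*s,42+r*s+5*k),v=120)
        F=st("th%.2f"%th)["wrist_force"]
        if np.linalg.norm(F)>40: print("STOP");return
    for z in (56,52,49,47,45.5,44):
        ctrl.movel(g(46,z),v=40); F=st("press")["wrist_force"]
        if F[2]>35: break
    ctrl.movel(g(46,120),v=250)
E
python3 - <<'E'
from h import *
shut(P1)
c,a=P1; f=np.array([np.cos(a),np.sin(a)])
ctrl.movel([*(c-60*f),230],v=300)
st("end"); im=ctrl.snapshot("wrist");s=ctrl.snapshot("scene")
cv2.imwrite("pics/w3.png",np.hstack([cv2.resize(im,(400,300)),cv2.resize(s[150:342,160:416],(400,300))])[:,:,::-1])
E
```

```text
behind t=13.62 [517.5   1.4 115.8] F [-0.5  0.   0.2] gap -0.2 grip 0.0
upright t=14.29 [577.1  14.7 115.5] F [-1.   0.4 -0.9] gap 0.2 grip 0.0
th1.35 t=14.59 [594.   18.4 119.5] F [-0.8 -0.6 -0.4] gap -0.0 grip 0.0
th1.15 t=14.88 [610.7  22.2 118.6] F [ 0.2 -0.6 -0.3] gap -0.1 grip 0.0
th0.95 t=15.19 [628.3  26.2 114.5] F [-1.3 -0.   0.1] gap -0.0 grip 0.0
th0.75 t=15.51 [645.7  30.  106.7] F [ 0.4 -0.4  0.9] gap 0.1 grip 0.0
th0.55 t=15.82 [662.2  33.7  95.2] F [ 0.1  0.2 -0.3] gap 0.2 grip 0.0
th0.35 t=16.15 [675.7  36.7  79.8] F [ 0.2  0.1 -0.4] gap -0.1 grip 0.0
th0.18 t=16.44 [683.5  38.4  64. ] F [-0.3 -0.8  0.4] gap -0.0 grip 0.0
press t=16.83 [688.9  39.4  56.8] F [-1.  -0.3  4.3] gap 0.3 grip 1.9
press t=17.08 [689.3  39.4  53.6] F [0.5 0.3 7.1] gap 0.2 grip 3.2
press t=17.33 [689.3  39.5  49.9] F [3.  0.6 4.1] gap 0.2 grip 2.0
press t=17.58 [688.3  39.5  46.6] F [2.  0.6 2.3] gap -0.2 grip 1.2
press t=17.83 [688.3  39.5  46.4] F [-2.5  0.4  8.1] gap 0.1 grip 4.0
press t=18.08 [688.4  39.4  46.2] F [-5.5  0.2 14. ] gap 0.1 grip 7.0
end t=19.19 [584.7  16.6 227.5] F [0.9 0.2 0.2] gap 0.3 grip 0.0
```

View pics/w3.png

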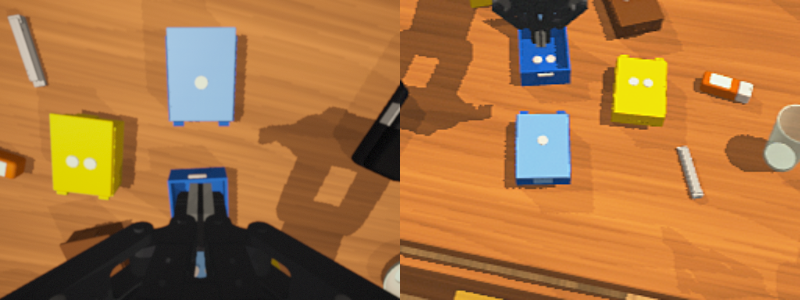

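Lid 1 lies flush (wrist (200,75), scene (542,145)); the force peaked, dropped, and the top ended at z≈46, so it snapped. Next is the bottle.

```bash
python3 - <<'E'
from h import *
pick((459.7,312.9),np.radians(-7.2))
c,a=P2; f=np.array([np.cos(a),np.sin(a)])
ctrl.goto([*c,215],down(a-np.pi/2)); s=st("over")
e=s["eef_pos"]; im=ctrl.snapshot("wrist"); cv2.imwrite("pics/w4.png",im[:,:,::-1])
E
```

```text
grip t=22.35 [460.5 313.4   5.4] F [-0.2  0.   6. ] gap 29.4 grip 41.1
lift t=23.34 [459.1 312.5 212.9] F [ 0.4  0.1 -1.3] gap 29.1 grip 40.3
over t=24.57 [459.4  -7.9 214.8] F [-0.4  0.1 -1.5] gap 29.1 grip 40.3
```

View pics/w4.png

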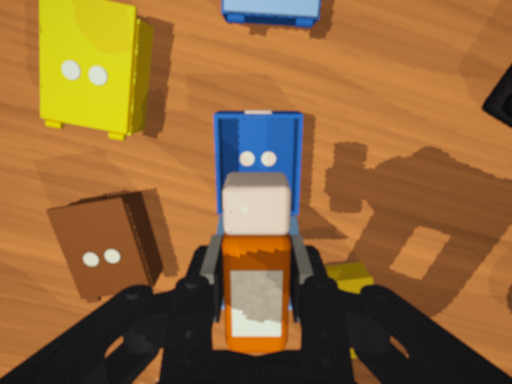

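The bottle is held in line with pod2 (cap at (257,205), dots at (247,158) and (269,158)), with the same geometry as before. Setting it down.

```bash
python3 - <<'E'
from h import *
c,a=P2; f=np.array([np.cos(a),np.sin(a)])
print(ray(ctrl.camera_model("wrist"),[258,158.5],4).round(1))
p=c-0.9*f
ctrl.movel([*p,60],v=250); ctrl.movel([*p,14],v=100); st("low"); ctrl.movel([*p,8.5],v=30); ctrl.sleep(.2); st("down")
ctrl.move_gripper(39); st("open"); ctrl.movel([*p,215],v=200)
st(); im=ctrl.snapshot("wrist");cv2.imwrite("pics/w5.png",im[:,:,::-1])
for x,z in ((-130,215),(-130,115),(-120,115),(-120,105)):
    q=ctrl.solve_ik([*(c+x*f),z],down(a-np.pi/2)); print(x,z,None if q is None else np.round(q,2))
E
```

```text
[[459.7 -10.5   4. ]]
low t=25.99 [459.   -8.9  14.8] F [1.1 0.2 0.1] gap 29.1 grip 40.3
down t=26.52 [459.4  -8.9   9.4] F [ 2.7 -0.7  4.8] gap 29.3 grip 41.0
open t=26.78 [457.7  -8.8   7.8] F [-0.   0.1  0.3] gap 39.4 grip 0.0
 t=27.97 [457.9  -8.8 213.6] F [ 0.5 -0.3 -0.3] gap 38.8 grip 0.0
-130 215 [-0.24 -0.51  1.91 -0.    1.74  1.06]
-130 115 [-0.24 -0.46  2.07 -0.    1.53  1.06]
-120 115 [-0.23 -0.43  2.05 -0.    1.52  1.07]
-120 105 [-0.23 -0.42  2.06 -0.    1.49  1.07]
```

View pics/w5.png

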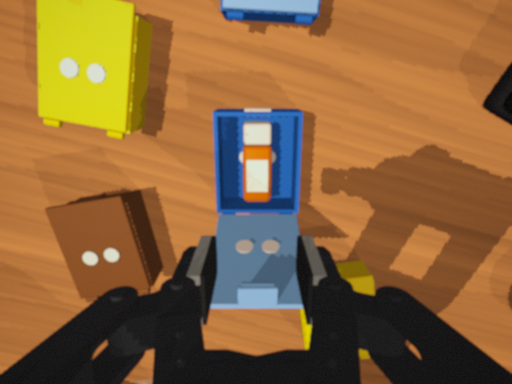

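The bottle lies centred in pod2 at (257,162), with lid2's front edge at (257,300). All the poses behind the lid are reachable, so I'll close lid 2.

```bash
python3 - <<'E'
from h import *
shut(P2)
ctrl.goto([350,-300,300],down(np.radians(-90))); ctrl.sleep(.3)
st("end"); im=ctrl.snapshot("top");s=ctrl.snapshot("scene")
cv2.imwrite("pics/fin.png",np.hstack([cv2.resize(im,(400,300)),cv2.resize(s[110:302,130:386],(400,300))])[:,:,::-1])
E
```

```text
behind t=29.71 [334.8 -43.7 115.8] F [-0.6  1.5  0.4] gap -0.1 grip 0.0
upright t=30.38 [393.8 -27.1 115.4] F [-0.6  0.4 -0.5] gap -0.3 grip 0.0
th1.35 t=30.68 [410.4 -22.4 119.4] F [-0.2 -0.7 -0.1] gap 0.1 grip 0.0
th1.15 t=30.97 [426.9 -17.6 118.7] F [ 0.6 -0.5 -0.3] gap 0.5 grip 0.0
th0.95 t=31.27 [444.3 -12.7 114.7] F [-0.6 -0.9 -0.3] gap 0.1 grip 0.0
th0.75 t=31.59 [461.5  -7.9 106.9] F [-0.1  0.1  0.4] gap 0.1 grip 0.0
th0.55 t=31.91 [477.7  -3.4  95.4] F [ 0.3 -0.7 -0.3] gap 0.1 grip 0.0
th0.35 t=32.23 [4.911e+02 4.000e-01 8.000e+01] F [-0.1 -0.1 -0.2] gap -0.0 grip 0.0
th0.18 t=32.52 [498.7   2.6  64.5] F [-0.4  0.6  0.5] gap -0.0 grip 0.0
press t=32.92 [504.    3.7  56.8] F [-3.2 -1.2  4.5] gap 0.0 grip 2.8
press t=33.17 [504.3   3.7  52.6] F [ 0.9 -0.3  2.9] gap 0.2 grip 1.3
press t=33.42 [503.8   3.9  49. ] F [ 0.8 -0.2  1.5] gap 0.2 grip 0.8
press t=33.67 [503.3   3.9  46.7] F [0.5 0.  0.4] gap -0.4 grip 0.4
press t=33.92 [503.4   3.8  46.3] F [-4.4 -0.   9.7] gap -0.1 grip 4.6
press t=34.17 [503.5   3.7  46.1] F [-10.   -0.8  19.4] gap -0.3 grip 9.4
end t=36.35 [ 350.3 -299.6  299.7] F [ 0.2  0.2 -0.3] gap 0.3 grip 0.0
```

View pics/fin.png

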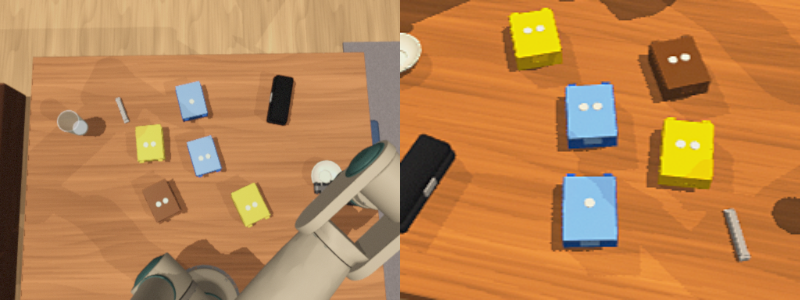

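Both blue lids are flush (pod1 (191,101), pod2 (203,156) in the top half), and the bystanders are where they started. The arm is clear, so I'm handing in.

```bash
python3 -c "
from cell import ctrl
print(ctrl.job_done())"
```

```text
the job is handed in; nothing more can be done
None
```

The inhaler is in the one-dot compartment and the bottle in the two-dot one, set down and snapped shut in that order; I handed in at about 36 s with the bystanders untouched. In the pictures the hinges faced the robot rather than its left, so I went by the pictures.

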